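Free a crossed clamp knob on a tube shaker, screw it home and fold its handle

TASK

The clamp knob on the tube shaker has caught on top of its thread and will not go on: turn it backwards (anticlockwise from above) by its upright red handle until it clicks and drops onto the thread, then screw it forwards (clockwise) until it stops, fully home on the clamp bar. Then fold the red handle down flat. Do not knock the bottle, beaker and jar that stand beside the shaker.

Things in the scene. Friction and masses are not known exactly. Their poses are not given: they have to be found in the camera images.
- handle_grip (a point): Where to hold the red flip handle of the clamp knob: on its centre line, 34 mm from its hinge. The handle is a flat bar 66 long, 20 wide, 14 mm thick, upright at the start; it ends 26 mm beyond this point. Axes: z along the handle, away from the hinge; y across its 14 mm thickness, along the hinge pin: pinch across y; x across its width, to the side it folds to (yellow mark on the knob's top).
- handle_hinge (a point): Centre of the handle's hinge pin, on the knob's turning axis; same axes as handle_grip. About z = 0.159 at the start, 8 mm lower when home. The black six-lobed knob is 51 mm across, 18 mm high, its top 12 mm below this point; two steel ears by the handle's foot reach 6 mm above it and 13 mm along +y and -y.
- knob (a joint): Angle of the knob about its upright axis (rad), growing clockwise from above; the handle turns with it. 2.0: forward stop, home. -0.75: rear stop. Starts at 0.45 to 1.05 on top of the thread; clockwise jams there at about 1.2. Turned back past about -0.15 it drops by its weight once let go, and then turns clockwise all the way, sinking 5 mm a turn. Friction 0.07 N m: it stays where left.
- knob_lift (a joint): Height of the knob on its stud (m): 0 to -0.0015 while it rests on top of the thread; about -0.0065 after the drop (click); about -0.008 when home.
- handle (a joint): Fold angle of the red handle (rad): 0 upright, 1.57 folded down flat. 0.10 N m of friction: it stays where it is left.
- shaker: Tube shaker, fixed to the bench: white box 240 (x) x 200 (y) mm with a blue tube block and, along y, a steel clamp bar (32 mm wide, top at z = 0.120). Tube caps (tops at z = 0.125) stand 44 mm from the knob's axis. Origin: under its centre on the bench, straight below the knob's axis; z up. When the knob is home the handle folds towards +y, along the bar.
- amber_bottle_mid (a point): Centre, half-way up, of an upright amber bottle with blue cap, 64 mm across, 140 mm high, loose on the bench.
- beaker_mid (a point): Centre, half-way up, of an upright glass beaker, 66 mm across, 85 mm high, loose on the bench.
- white_jar_mid (a point): Centre, half-way up, of an upright white jar, 72 mm across, 100 mm high, loose on the bench.

How it is judged:
By the outcome, as a careful person would: the job done as asked, in the order asked, and still so for the second after the job is handed in, with the robot touching nothing.
It also fails if it takes over 67 s, if anything falls off the work surface, if the arm or the gripper's body presses on something with over 40 N, if the wrist force passes 120 N, or if a joint passes its speed limit or range.

ROBOT

A 6-joint arm with a two-finger parallel gripper is mounted at the origin on the work surface. World frame = base frame: x ahead of the robot, y to its left, z up, the work surface at z = 0. Lengths are in m, angles in rad, forces in N, time in s.
With the tool pointing down it reaches from about 0.375 to 0.9 m from the base axis. Payload 3.1 kg.
Tool frame: the origin (TCP) lies midway between the tips of the shut fingers; the grasp point (between the pads) lies 19 mm behind it; z points along the fingers, y is the line along which they close (so a half turn about z gives the same grasp; the last joint's range is limited). The gripper opens to 85 mm and grips with 20 to 120 N. Pads are 22 mm wide; open, the fingers measure 114 mm over their backs; the gripper's body (76 mm by 85 mm) begins 54 mm behind the grasp point. The pads swing forward as they close: fully open they stand 13 mm farther back than shut.
Start: joints at [1.083, 0.527, 1.433, -0, 1.181, -0.178], TCP at [0.19, 0.595, 0.231] pointing down, gripper open.
Joint ranges: [-3.08, 3.08], [-0.75, 2.2], [0.22, 2.44], [-1.43, 4.57], [0, 2.65], [-2.85, 2.85]. Speed limits (rad/s): [2.79, 2.79, 3.14, 3.14, 3.14, 3.14].

INTERFACE

Orientations are given as a 3x3 rotation matrix whose columns are the frame's x, y, z axes.
In Python, from plant import ctrl, hand, sense, viewer gives the robot as it stands. Calls block until the motion is done:
- ctrl.movep(position, orientation): joint-space move of the TCP to a pose.
- ctrl.line_to(position, rotation=None, speed=0.15, threshold=None): straight line of the TCP; rotation=None keeps the orientation; speed is the mean speed in m/s. With threshold (N) it stops when the force on the tool has changed by that much, and returns True; else False.
- ctrl.move_joints(angles): joint-space move.
- hand.open_gripper() and hand.grab(): open the fingers fully, or close them until they stop; the grip force is fixed at half the most.
- ctrl.dwell(seconds).
- ctrl.ik(position, orientation): joint angles nearest the present ones, or None.
- sense(): the state.
- viewer.snapshot(name): name is "scene" or "side" or "wrist"; returns the picture (384x512x3 uint8, red, green, blue); there is no depth.
- viewer.camera_model(name): a dict with "vfov" (degrees; the focal length in pixels is half the picture's height over the tangent of half this angle, whatever the lens; pixels are square), "cx", "cy" (the principal point, pixels), "world_from_camera" (4x4, takes a point from camera to world coordinates). Camera axes: x right, y down, z forward; pixel columns grow to the right and rows downward; lengths in m; the calibration is good to about 2 mm. The wrist camera is an equidistant fisheye: a pixel r from the principal point sees the ray r / f radians off the axis. A picture is of the moment at which its call begins: read the wrist's pose just before it. camera_model takes no time and is no camera call; for the wrist camera it gives the pose at the moment of the call.
A pose or a line that the arm cannot do raises ctrl.PlanningError and nothing moves.
- ctrl.close_job(): hands the job in; it is judged then, once.
The state is a dict: "t": time; "joint_positions": joint angles; "qvel": joint speeds; "joint_efforts": joint torques, N m; "tool_pos": TCP position; "ee_rot": TCP orientation; "wrist_force": force on the tool from outside, world axes, zero at the start; "torque": the same for the moment, N m; "grip_width": finger opening in m; "grip_force": force on a finger pad.
Only numpy, scipy, OpenCV 4.12 (cv2) and the standard library are available. Lean on these libraries where they do the work, as an engineer would, in place of code of your own. Each camera call takes 0.05 s, during which the arm holds its last target. There are 200 camera calls.

## Working session

There is one attempt and no reset: what is moved stays moved. The work goes in short steps, each a Python script; the robot and the scene stay as the last script left them, time stands still between calls to the robot, and variables do not carry over. Pictures are saved under pics/ and viewed, at most 10 in all, crops included, and the job is handed in when it is done.

```bash
ls; mkdir -p pics; python3 - <<'E'
from plant import ctrl,hand,sense,viewer
import cv2,numpy as np
ims=[]
for n in ("scene","side"):
    im=viewer.snapshot(n); cv2.imwrite(f"pics/{n}0.png",im[...,::-1]); m=viewer.camera_model(n); print(n,m)
    ims.append(im)
cv2.imwrite("pics/w0.png",viewer.snapshot("wrist")[...,::-1])
print(sense())
E
```

```text
pics
scene {'vfov': 51.49271148773251, 'cx': 258.29771187079564, 'cy': 196.70663600074354, 'world_from_camera': array([[ 0.65969208,  0.61113129, -0.43740702,  0.94776196],
       [ 0.75153294, -0.53478332,  0.38627068, -0.30016116],
       [ 0.00214412, -0.58354549, -0.81207762,  0.83480953],
       [ 0.        ,  0.        ,  0.        ,  1.        ]])}
side {'vfov': 56.033923279473974, 'cx': 253.17272102578195, 'cy': 193.20664504877854, 'world_from_camera': array([[ 0.75489932, -0.44394112,  0.48274558,  0.2365375 ],
       [-0.65583629, -0.51368929,  0.55317454, -0.36156353],
       [ 0.00240431, -0.73419316, -0.67893639,  0.62900108],
       [ 0.        ,  0.        ,  0.        ,  1.        ]])}
{'t': 0.15, 'joint_positions': array([ 1.08351711e+00,  5.28264900e-01,  1.43361043e+00, -2.18438797e-05,
        1.18137756e+00, -1.78502909e-01]), 'qvel': array([-0.00170154, -0.00140422, -0.00534375, -0.00086105,  0.00019738,
       -0.00012866]), 'joint_efforts': array([ 8.38045271e-04, -4.42745268e+01, -1.78276545e+01, -2.13221047e-04,
        5.61763445e-03, -4.49128478e-06]), 'tool_pos': array([0.18965399, 0.59495982, 0.23055009]), 'ee_rot': array([[-9.52708577e-01,  3.03884503e-01, -7.59500846e-04],
       [ 3.03885328e-01,  9.52707472e-01, -1.47645516e-03],
       [ 2.74910289e-04, -1.63743266e-03, -9.99998622e-01]]), 'wrist_force': array([-1.04461835, -0.9509995 ,  1.04828798]), 'torque': array([-0.0475963 ,  0.01053097, -0.04229886]), 'grip_force': 0.0, 'grip_width': 0.08542743846393777}
```

View pics/scene0.png

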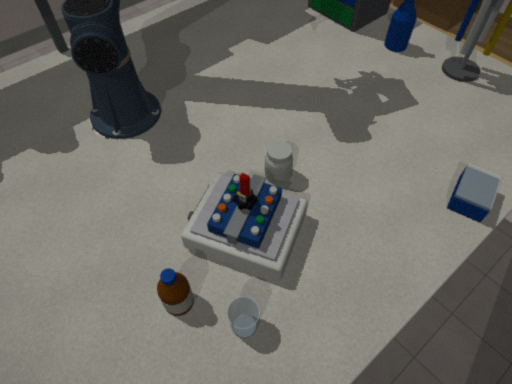

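View pics/side0.png

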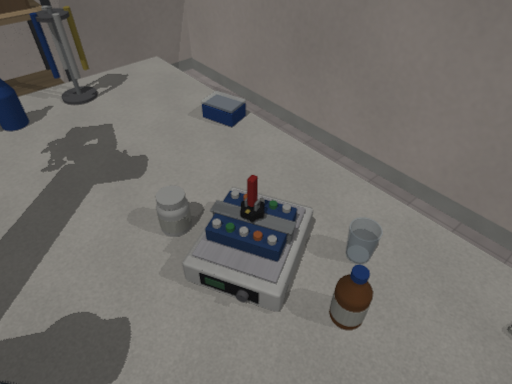

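Scene: red handle about (244,188), jar (279,160), bottle (174,292), beaker (243,316). Side: handle (252,190), yellow mark about (247,213), jar (173,210), bottle (350,300), beaker (362,242). I'll triangulate these.

```bash
cat > h.py <<'E'
from plant import ctrl,hand,sense,viewer
import cv2,numpy as np
def ray(m,u,v,fish=False):
    f=192/np.tan(np.radians(m['vfov']/2)); d=np.array([u-m['cx'],v-m['cy']])
    if fish:
        r=np.hypot(*d)+1e-9; a=r/f; c=np.r_[d/r*np.sin(a),np.cos(a)]
    else: c=np.r_[d/f,1]
    T=m['world_from_camera']; c=T[:3,:3]@c
    return T[:3,3],c/np.linalg.norm(c)
def plane(m,u,v,z,fish=False):
    o,d=ray(m,u,v,fish); return o+d*(z-o[2])/d[2]
def tri(rays):
    A=sum(np.eye(3)-np.outer(d,d) for o,d in rays); b=sum((np.eye(3)-np.outer(d,d))@o for o,d in rays)
    return np.linalg.solve(A,b)
def mask(im,lo,hi):
    return cv2.inRange(cv2.cvtColor(im,cv2.COLOR_RGB2HSV),lo,hi)
def red(im): return mask(im,(0,170,60),(4,255,255))|mask(im,(172,150,60),(180,255,255))
def big(m):
    n,l,s,c=cv2.connectedComponentsWithStats(m); i=1+np.argmax(s[1:,4]); return l==i,s[i],c[i]
E
python3 - <<'E'
from h import *
P={}
for n in("scene","side"):
    im=cv2.imread(f"pics/{n}0.png")[...,::-1].copy(); m=viewer.camera_model(n)
    b,s,c=big(red(im)); print(n,s,c); P[n]=(m,c)
print("handle mid",tri([ray(*[P[n][0],*P[n][1]]) for n in P]))
S,D=P['scene'][0],P['side'][0]
for nm,a,b,z in(("bottlecap",(168,275),(360,273),.14),("jar top",(279,149),(171,195),.1),("beaker rim",(243,306),(364,230),.085)):
    print(nm,plane(S,*a,z),plane(D,*b,z),tri([ray(S,*a),ray(D,*b)]))
E
```

```text
scene [240 174   9  23 172] [244.0755814  184.09883721]
side [248 175   9  32 243] [251.81481481 189.88888889]
handle mid [0.5552683  0.0074105  0.18631389]
bottlecap [ 0.59796921 -0.21725703  0.14      ] [ 0.59027544 -0.2187911   0.14      ] [ 0.59484153 -0.21672233  0.13368698]
jar top [0.47606909 0.18450253 0.1       ] [0.47553268 0.18047736 0.1       ] [0.47617004 0.18372495 0.09872772]
beaker rim [ 0.72029027 -0.13777485  0.085     ] [ 0.72005677 -0.14530573  0.085     ] [ 0.72089437 -0.14126617  0.08437283]
```

View pics/w0.png

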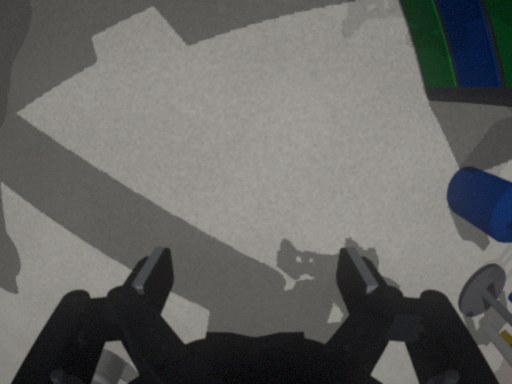

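```bash
python3 - <<'E'
from h import *
s=sense(); m=viewer.camera_model("wrist"); R=s['ee_rot']; T=m['world_from_camera']
off=R.T@(T[:3,3]-s['tool_pos']); print("cam in tool",off,"\n",R.T@T[:3,:3],m['vfov'],m['cx'],m['cy'])
Rn=np.array([[-1,0,0],[0,1,0],[0,0,-1.]])
cam=np.array([.555,.007,.40])
# keep fingers clear: aim the optical axis at the handle
z=Rn@R.T@T[:3,2]; p=cam-Rn@off; 
tgt=np.array([.555,.007,.17]); p=p-np.r_[ (z[:2]/-z[2]*0.23),0]
p[2]=max(p[2],.30); print("tcp",p)
ctrl.movep(p,Rn); ctrl.dwell(.2)
m=viewer.camera_model("wrist"); im=viewer.snapshot("wrist"); np.save("w1.npy",m,allow_pickle=True)
cv2.imwrite("pics/w1.png",im[...,::-1]); s=sense(); print(s['tool_pos'],s['joint_positions'],s['t'],m)
E
```

```text
cam in tool [ 0.07751211 -0.00054266 -0.1434333 ] 
 [[ 1.08148945e-04 -9.52892620e-01 -3.03307836e-01]
 [ 9.99999994e-01  9.88673478e-05  4.59565374e-05]
 [-1.38044040e-05 -3.03307839e-01  9.52892625e-01]] 65.70646984690485 254.57053556435852 195.50887365424765
tcp [0.5593026  0.00753157 0.3       ]
[0.559299   0.00803965 0.29993746] [-1.85428870e-01  3.63931768e-01  1.51361132e+00  6.61299596e-05
  1.26416013e+00 -1.75707023e+00] 2.875 {'vfov': 65.70646984690485, 'cx': 254.57053556435852, 'cy': 195.50887365424765, 'world_from_camera': array([[-1.14774302e-03,  9.52922800e-01,  3.03210850e-01,
         4.81605921e-01],
       [ 9.99999341e-01,  1.10111142e-03,  3.24751187e-04,
         7.55191714e-03],
       [-2.44061195e-05,  3.03211023e-01, -9.52923436e-01,
         4.43383413e-01],
       [ 0.00000000e+00,  0.00000000e+00,  0.00000000e+00,
         1.00000000e+00]])}
```

View pics/w1.png

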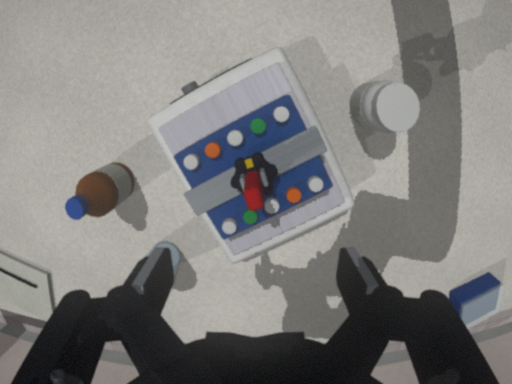

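Wrist view: yellow mark at (249,163), handle (255,190), clamp bar from about (191,203) to (322,138), jar on the right (world +y).

```bash
python3 - <<'E'
from h import *
m=np.load("w1.npy",allow_pickle=True).item(); im=cv2.imread("pics/w1.png")[...,::-1].copy()
b,s,c=big(red(im)); print("red",s,c)
R=[ray(m,*c,True)]
for n,cc in(("scene",(244.1,184.1)),("side",(251.8,189.9))): R.append(ray(viewer.camera_model(n),*cc))
print("tri3",tri(R),[tri([R[i],R[j]]) for i,j in((0,1),(0,2),(1,2))])
y=mask(im,(22,150,120),(35,255,255)); y[:140]=0;y[185:]=0;b,s,c=big(y); print("yellow",s,c); Y=plane(m,*c,.147,True); print(Y)
a,b2=plane(m,191,203.5,.12,True),plane(m,321.5,138,.12,True); d=b2-a
print("bar",a,b2,np.degrees(np.arctan2(d[1],d[0]))-90,(a+b2)/2)
C=[plane(m,*p,.08,True) for p in((150,122),(278,48),(352,205),(235,262))]
print([np.degrees(np.arctan2(*(q-p)[1::-1])) for p,q in((C[0],C[1]),(C[3],C[2]),(C[0],C[3]),(C[1],C[2]))],[np.linalg.norm(C[i]-C[i-1]) for i in range(4)],sum(C)/4)
# red ground-line: top & bottom ends
k=big(red(im))[0]; v,u=np.nonzero(k)
for sel in(v<=v.min()+2,v>=v.max()-2): print(u[sel].mean(),v[sel].mean())
cv2.imwrite("pics/w1c.png",cv2.resize(im[140:225,210:300],None,fx=6,fy=6,interpolation=2)[...,::-1])
E
```

```text
red [244 171  19  39 507] [252.68441815 191.47337278]
tri3 [0.55671424 0.00651685 0.18777188] [array([0.55808886, 0.00565673, 0.19065249]), array([0.55744805, 0.00688081, 0.18647225]), array([0.55527219, 0.00746545, 0.18625448])]
yellow [245 159   8   9  55] [248.58181818 162.87272727]
[0.54116146 0.00153525 0.147     ]
bar [ 0.59439713 -0.06667667  0.12      ] [0.51767137 0.08160883 0.12      ] 27.357912793209593 [0.55603425 0.00746608 0.12      ]
[np.float64(118.8220538354176), np.float64(118.2158695352455), np.float64(28.15523408920524), np.float64(27.492842859697284)] [np.float64(0.22174511530950541), np.float64(0.18250358286201945), np.float64(0.2236936376544622), np.float64(0.17990527996695987)] [0.55452227 0.00751436 0.08      ]
252.33333333333334 172.23809523809524
254.06896551724137 207.75862068965517
```

View pics/w1c.png

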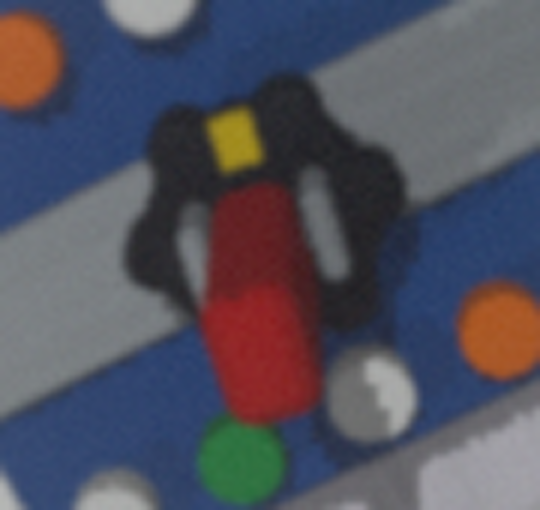

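```bash
cat >> h.py <<'E'
AX=np.array([.556,.007])
def rot(yaw): # tool down, tool y at yaw
    y=np.array([np.cos(yaw),np.sin(yaw),0]); z=np.array([0,0,-1.]); return np.c_[np.cross(y,z),y,z]
E
python3 - <<'E'
from h import *
yaw=np.radians(-72)
q=np.array(ctrl.ik([*AX,.29],rot(yaw))); print(q)
if q[5]<0: q[5]+=2*np.pi if q[5]+2*np.pi<2.85 else 0
print(q); 
if 0<q[5]<2: ctrl.move_joints(q)
ctrl.dwell(.2); m=viewer.camera_model("wrist"); im=viewer.snapshot("wrist"); np.save("w2.npy",m,allow_pickle=True); cv2.imwrite("pics/w2.png",im[...,::-1])
s=sense(); print(s['tool_pos'],s['joint_positions'],s['t'])
b,st,c=big(red(im)); print(st,c); m1=np.load("w1.npy",allow_pickle=True).item()
print(tri([ray(m1,252.68,191.47,True),ray(m,*c,True)]))
x,y,w,h=st[:4]; u0,v0=max(x-40,0),max(y-40,0); print(u0,v0)
cv2.imwrite("pics/w2c.png",cv2.resize(im[v0:y+h+40,u0:x+w+40],None,fx=4,fy=4,interpolation=2)[...,::-1])
E
```

```text
[-1.88385397e-01  3.68886666e-01  1.53513217e+00 -4.44089210e-16
  1.23757381e+00  1.06825166e+00]
[-1.88385397e-01  3.68886666e-01  1.53513217e+00 -4.44089210e-16
  1.23757381e+00  1.06825166e+00]
[0.5560049  0.00700056 0.28997969] [-1.88381187e-01  3.68933184e-01  1.53511705e+00 -2.96024580e-06
  1.23758598e+00  1.06818560e+00] 5.525
[247 189  17  27 340] [254.95882353 203.31470588]
[0.55414645 0.00579416 0.20435913]
207 149
```

View pics/w2c.png

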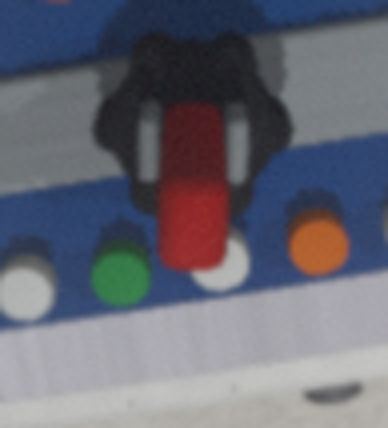

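Crop shows the handle (top face at about (255,208)) centred between the ears and square to the tool. Descend and grip.

```bash
python3 - <<'E'
from h import *
print(ctrl.line_to([*AX,.176],speed=.12,threshold=8)); f0=sense()
hand.grab(); s=sense()
print(s['tool_pos'],s['grip_width'],s['grip_force'],s['wrist_force']-f0['wrist_force'],s['torque']-f0['torque'],s['t'])
print(rot(np.radians(-72)).T@(s['wrist_force']-f0['wrist_force']))
E
```

```text
False
[0.55608578 0.00687934 0.17616294] 0.013408571263197075 59.509838819503784 [0.01774908 0.35151178 2.60166573] [-0.05359698  0.05518619 -0.0413751 ] 7.275
[ 0.12550349 -0.3288228  -2.60166573]
```

```bash
cat >> h.py <<'E'
def turn(d,n=4):
    q=np.array(sense()['joint_positions'])
    for i in range(n):
        q[5]+=d/n; ctrl.move_joints(q); s=sense()
        print(round(s['joint_positions'][5],3),s['wrist_force'].round(1),s['torque'].round(2),round(s['grip_width'],4),s['tool_pos'].round(4),s['t'])
E
python3 - <<'E'
from h import *
turn(-1.05)
hand.open_gripper(); ctrl.dwell(.3)
s=sense(); print(s['tool_pos'],s['t'])
m=viewer.camera_model("wrist"); im=viewer.snapshot("wrist"); cv2.imwrite("pics/w3.png",im[...,::-1])
b,st,c=big(red(im)); print(st,c)
im=viewer.snapshot("side"); print(big(red(im))[1:]); im=viewer.snapshot("scene"); print(big(red(im))[1:])
E
```

```text
0.809 [ 0.6 -0.5  1.7] [-0.1   0.06  0.06] 0.0131 [0.5562 0.0067 0.1763] 7.6333
0.548 [-0.2 -1.3  2.8] [-0.25  0.12  0.06] 0.0137 [0.5564 0.0066 0.1765] 7.9917
0.286 [ 1.2 -2.3 -1.9] [-0.51 -0.23 -0.01] 0.0129 [0.5564 0.0065 0.1759] 8.35
0.024 [ 2.2 -2.8 -1. ] [-0.56 -0.41  0.04] 0.0135 [0.5566 0.0065 0.1761] 8.7083
[0.55606899 0.00687643 0.1761473 ] 9.7
[245 217  25  41 720] [256.54444444 235.33055556]
(array([248, 178,   9,  31, 230], dtype=int32), array([252.03043478, 192.73478261]))
(array([240, 177,   9,  22, 137], dtype=int32), array([243.46715328, 187.98540146]))
```

View pics/w3.png

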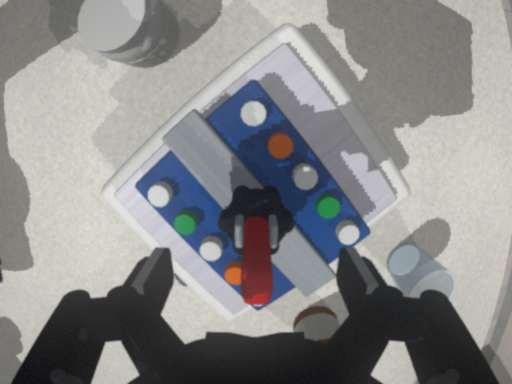

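The handle top moved about 3 px down in the side view (~6 mm), so the knob has dropped. Wrist view: handle at (256,260), still square between the fingers. Regrip and screw forwards, following the sink.

```bash
cat >> h.py <<'E'
def screw(d,n,lim):
    s=sense(); p=s['tool_pos'].copy(); q0=s['joint_positions'][5]; t0=s['torque'][2]
    yaw0=np.arctan2(s['ee_rot'][1,1],s['ee_rot'][0,1])
    for i in range(1,n+1):
        p[2]-=d/n*.005/(2*np.pi); p[:2]=AX
        q=np.array(ctrl.ik(p,rot(yaw0-d*i/n))); 
        if abs(q[5]-q0-d*i/n)>.15: print("branch",q); return
        ctrl.move_joints(q); s=sense(); tz=s['torque'][2]-t0
        print(round(s['joint_positions'][5],3),s['wrist_force'].round(1),s['torque'].round(2),round(s['grip_width'],4),s['tool_pos'].round(4),round(s['t'],2))
        if abs(tz)>lim: print("STOP"); return
E
python3 - <<'E'
from h import *
ctrl.line_to([*AX,.1695],speed=.05,threshold=8); hand.grab(); s=sense(); print(s['grip_width'],s['wrist_force'],s['torque'])
screw(2.1,5,.6); screw(.55,9,.6)
E
```

```text
0.013174601409995474 [ 1.85846764 -0.49998116  0.68641589] [-0.03017458 -0.16735052 -0.05125931]
0.436 [ 2.2  0.3 -0.1] [-0.05 -0.31 -0.12] 0.0132 [0.5565 0.007  0.1695] 11.27
0.856 [ 1.8  0.3 -1.3] [ 0.15 -0.4  -0.05] 0.0133 [0.5564 0.0071 0.1692] 11.75
1.275 [ 2.2  1.3 -0.7] [ 0.29 -0.55 -0.1 ] 0.0136 [0.5564 0.0071 0.1689] 12.23
1.695 [ 3.2  1.4 -0.9] [ 0.41 -0.66 -0.04] 0.0137 [0.5564 0.0072 0.1686] 12.72
2.115 [ 4.5  3.1 -0.8] [ 0.61 -0.77 -0.14] 0.0132 [0.5565 0.0072 0.1682] 13.2
2.174 [ 4.8  2.8 -2. ] [ 0.61 -0.9  -0.11] 0.0135 [0.5565 0.0072 0.1683] 13.45
2.235 [ 3.8  3.3 -0.9] [ 0.59 -0.92 -0.06] 0.0132 [0.5565 0.0073 0.1682] 13.7
2.296 [ 4.8  3.7 -1.5] [ 0.61 -0.88 -0.01] 0.0134 [0.5566 0.0072 0.1681] 13.95
2.357 [ 4.3  2.8 -1.9] [ 0.59 -0.86 -0.07] 0.0137 [0.5566 0.0073 0.1681] 14.2
2.418 [ 4.2  2.3 -2.1] [ 0.61 -0.85 -0.05] 0.0132 [0.5566 0.0072 0.1681] 14.45
2.479 [ 4.4  2.6 -1.2] [ 0.65 -0.95  0.08] 0.0133 [0.5566 0.0073 0.168 ] 14.7
2.537 [ 4.5  3.5 -1. ] [ 0.71 -0.93  0.96] 0.0131 [0.5566 0.0072 0.168 ] 14.95
STOP
```

Stopped hard at the forward stop (torque jumps to about 1 N m, angle as expected). Release and fold with the shut fingertips along an arc.

```bash
python3 - <<'E'
from h import *
hand.open_gripper(); ctrl.line_to([*AX,.265],speed=.12); hand.grab()
a=np.radians(117); u=np.array([np.cos(a),np.sin(a)]); H=.151
def P(th,r=45):
    s,c=np.sin(th),np.cos(th); U=(r*s-10*c)/1e3; Z=(r*c+10*s)/1e3
    return np.r_[AX+u*(U-.011),H+Z]
p=P(0); b=p[:2]-u*.025
ctrl.line_to([*b,.265],speed=.1); ctrl.line_to([*b,p[2]],speed=.12); f0=sense()['wrist_force']
print("contact",ctrl.line_to(p+np.r_[u*.004,0],speed=.03,threshold=2.0),(sense()['tool_pos'][:2]-AX)@u)
for th in np.radians([15,25,35,45,55,65,75,82]):
    ctrl.line_to(P(th),speed=.06); s=sense(); print(round(np.degrees(th)),(s['wrist_force']-f0).round(1))
e=P(np.pi/2); e[2]-=.004
print("down",ctrl.line_to(e,speed=.03,threshold=12)); s=sense(); print(s['tool_pos'],(s['wrist_force']-f0).round(1),e)
ctrl.line_to([*s['tool_pos'][:2],.30],speed=.15); ctrl.dwell(.3)
print(sense()['t'])
ims=[]
for n in("scene","side"):
    im=viewer.snapshot(n); st,c=big(red(im))[1:]; x,y=int(c[0]),int(c[1]); ims.append(cv2.resize(im[y-70:y+70,x-90:x+90],None,fx=2.1,fy=2.1,interpolation=2))
cv2.imwrite("pics/f.png",np.hstack(ims)[...,::-1])
E
```

```text
contact True -0.0198733075924005
15 [0.5 0.3 0.2]
25 [0.6 1.2 0.6]
35 [0.7 0.  0.1]
45 [-0.   0.8 -0.1]
55 [-0.  -0.4  0.6]
65 [ 1.3 -0.2  0. ]
75 [ 1.7  0.6 -0.6]
82 [0.1 1.1 0.3]
down True
[0.54045376 0.03759593 0.15964178] [0.  0.3 7.8] [0.54056432 0.03729422 0.157     ]
23.5333
```

View pics/f.png

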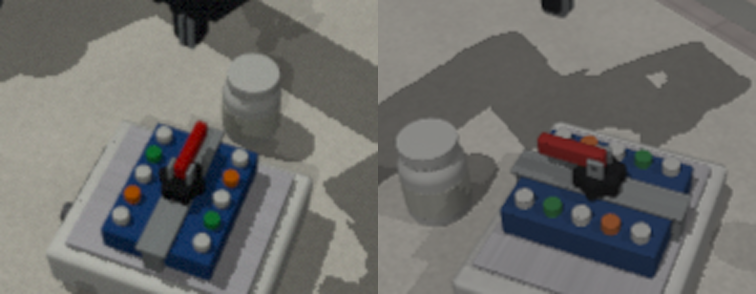

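Both views: handle lies flat along the bar towards the jar side, jar undisturbed. Check the knob angle from above before handing in.

```bash
python3 - <<'E'
from h import *
s=sense(); m=viewer.camera_model("wrist"); R=s['ee_rot']
p=s['tool_pos'].copy(); p[2]=.34
T=m['world_from_camera']; d=np.array([.543,.033])-plane(m,m['cx'],m['cy'],.155,True)[:2]
ctrl.line_to(p,speed=.15); m=viewer.camera_model("wrist"); d=np.array([.543,.033])-plane(m,m['cx'],m['cy'],.155,True)[:2]; print(d)
try: ctrl.line_to(p+np.r_[d,0],speed=.15)
except ctrl.PlanningError as e: print(e)
ctrl.dwell(.2); m=viewer.camera_model("wrist"); im=viewer.snapshot("wrist"); cv2.imwrite("pics/w5.png",im[...,::-1])
b,st,c=big(red(im)); v,u=np.nonzero(b); print(st,c)
P=np.array([plane(m,x,y,.160,True)[:2] for x,y in zip(u,v)]); w,V=np.linalg.eigh(np.cov(P.T)); a=V[:,1]
print("yaw",np.degrees(np.arctan2(a[1],a[0]))%180,P.mean(0),np.ptp((P-P.mean(0))@V,axis=0))
print(sense()['t'])
E
```

```text
[ 0.01370401 -0.02889078]
[247 163  14  56 573] [253.92146597 189.68760908]
yaw 117.67782746917857 [0.54613707 0.02633735] [0.01358454 0.06584164]
24.6667
```

View pics/w5.png

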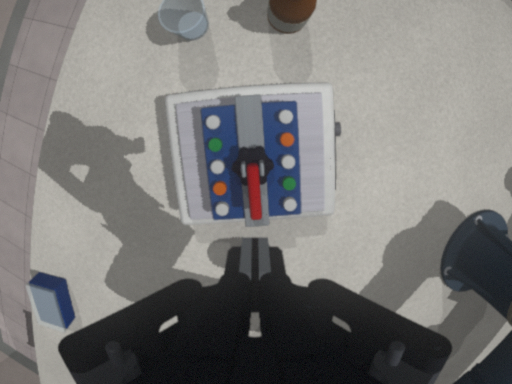

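The handle (250–258, 163–218) lies along the bar at yaw 117.7° (bar about 118°). It shows its full 66 mm from above, so it is flat.

```bash
python3 -c "
from plant import ctrl
print(ctrl.close_job())"
```

```text
the job is handed in; nothing more can be done
None
```

The job is handed in at about 25 s: the knob was turned back until it dropped onto its thread, screwed clockwise to the forward stop, and the red handle folded flat along the bar, with no contact with the bottle, beaker or jar.

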